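# Spring open the bunker's roof

## Robot

A 6-joint arm with a two-finger parallel gripper is mounted at the origin on the work surface. World frame = base frame: x ahead of the robot, y to its left, z up, the work surface at z = 0. Lengths are in m, angles in rad, forces in N, time in s.
With the tool pointing down it reaches from about 0.225 to 0.875 m from the base axis. Payload 3.4 kg.
Tool frame: the origin (TCP) lies at the very end of the fingers, on their centre line; the grasp point (between the pads) lies 19 mm behind it (manip.hold_point_z is the distance from the TCP to the grasp point, in m); z points along the fingers, y is the line along which they close (so a half turn about z gives the same grasp; the last joint's range is limited). The gripper opens to 85 mm and grips with 20 to 120 N. Pads are 22 mm wide; open, the fingers measure 114 mm over their backs; the gripper's body (76 mm by 85 mm) begins 54 mm behind the grasp point. The pads swing forward as they close: fully open they stand 13 mm farther back than shut.
Start: joints at [-1.269, 0.276, 1.505, -0, 1.361, -0.121], TCP at [0.236, -0.524, 0.231] pointing down, gripper open.
Joint ranges: [-2.89, 2.89], [-0.75, 2.08], [0.22, 2.7], [-1.18, 4.32], [0.11, 2.71], [-2.7, 2.7]. Speed limits (rad/s): [2.57, 2.57, 3.14, 3.14, 3.14, 3.14].

## Interface

Orientations are given as a unit quaternion [w, x, y, z].
In Python, from rig import readout, viewer, order, manip gives the robot as it stands. The module is installed in compiled form; this text tells all that it offers.
- The arm moves only by the tool send_rows, never from a script. Its arguments are lists of equal length, an entry for each row: "xyz": the shift along the world's x, y, z in m, a list of three; "delta_rot": the turn, a rotation vector about the world's x, y, z in degrees, a list of three. In form: {"xyz": [[tx, ty, tz], ...], "delta_rot": [[wx, wy, wz], ...]}. A call has 1 to 12 rows; each row shifts and turns the commanded pose from where the row before left it; what a row does not reach is not made up. A row lasts 1/10 s, in which the tool goes at most 50 mm and 8.59 degrees, less where a joint would pass 70% of its speed; a pose out of reach is approached as far as the arm can. A call with a gripper value outside its range is refused whole. "gripper" is the finger opening in m, from 0 to 0.0854, set as the call begins (left out, the last holds). The fingers move at their own pace and stop on an object; "force" is the grip in N (left out, the last holds). Time passes only in rows, so rows that do not move let the fingers close. It gives the time, the measured TCP pose, the force, the opening and the grip force at its end, in the units of the state.
- readout.get_state(): the state, without advancing time (a new reading comes with each control period).
- viewer.get_image(name): name is "scene" or "top" or "wrist"; returns a dict with "color" (384x512x3 uint8, red, green, blue), "depth" (384x512 float32, m along the optical axis (not along the pixel's ray), 0 where there is no reading), "K" (3x3 intrinsics, pixels), "camera_from_world" (4x4, takes a point from world to camera coordinates). Camera axes: x right, y up, looking along -z (the intrinsics and any distortion apply to the point x, -y, -z); pixel columns grow to the right and rows downward; lengths in m; the calibration is good to about 2 mm. A picture is of the moment at which its call begins.
- order.sign_off(): hands the job in; it is judged then, once.
The state is a dict: "clock": time; "qpos": joint angles; "qd": joint speeds; "effort": joint torques, N m; "position": TCP position; "ee_rot": TCP orientation; "contact_force": force on the tool from outside, world axes, zero at the start; "moment": the same for the moment, N m; "width": finger opening in m; "gripper_force": force on a finger pad.
Only numpy, scipy, OpenCV 4.12 (cv2) and the standard library are available. Lean on these libraries where they do the work, as an engineer would, in place of code of your own. Each camera call takes 0.05 s, during which the arm holds its last target. There are 200 camera calls.

## Task

Press down the orange release tab on the front of the grey bunker so that its roof springs half open, then push the roof with the fingers all the way back past upright until it stays fully open by itself, and let go. Nothing is to be gripped or picked up: leave the bunker standing where it is, and do not disturb the bishop, the jar or the other things around it.

Things in the scene. Friction and masses are not known exactly. Their poses are not given: they have to be found in the camera images.
- bunker: Grey plastic bunker model, loose on the table, about 0.9 kg: open box 130 (its x) by 150 mm (its y), walls 62 mm high, 6 mm thick, shut by a flat roof, top 72 mm up. Origin: centre of its underside. Its -x side is the front (towards the robot, turned up to 0.5 rad either way), z up. The orange tab stands out mid-front; the roof hinge runs along the rear, parallel to y. Inside floor 15 mm up.
- tab_pad (a point): Pressing point on top of the orange tab's pad, 55 mm above the table, bunker x = -110 mm, y = 0. Pad: 38 mm wide (y), 6 mm thick, level, standing out 48 mm in front of its pivot; the point is 36 mm in front of the pivot, 12 mm from the outer end. Only the table is under it. Above the pivot an orange upright with a nose, top 78 mm above the table, holds the roof's front edge down.
- tab (a joint): Rotation of the tab, rad: 0 untouched, growing as the pad is pressed down, stop at 0.35 (pressing point about 12 mm lower). Sprung back: about 2 N at the pressing point starts it, 5 N takes it to the stop. At about 0.2 to 0.25 the roof is freed and swings up by itself in about half a second; the tab may then be let go.
- roof (a joint): Opening angle of the roof, rad: 0 shut and latched, growing as its front edge swings up and back. Once released a spring lifts it to about 0.95 and no farther. From there it moves freely, softly damped, with its own 70 g: let go before upright (1.57) it sinks back to 0.95; past about 1.65 it falls on to its stop at 1.85 and stays fully open.
- roof_hinge (a point): Point on the roof's hinge line, midway across, 68 mm above the table, at bunker x = +58 mm. The hinge line is parallel to the bunker's y. Does not move with the roof; its axes are the bunker's.
- roof_edge (a point): Middle of the roof's front edge, at half its thickness; moves with the roof. The roof is a slab 120 mm long from hinge line to this edge, 150 mm wide, 8 mm thick, centred on the hinge line's height. Shut: 68 mm above the table, bunker x = -62 mm. Sprung up: about 165 mm up, x = -12 mm. Fully open: about 183 mm up, x = +91 mm.
- bishop: Boxwood chess bishop, 34 mm across the foot, 77 mm tall, standing loose beside the bunker on its left (+y of the bunker). Origin: centre of its underside. To be left alone.
- jar: Glass jar with steel twist cap, 60 mm across, 85 mm tall, standing loose beside the bunker on its right (-y of the bunker). Origin: centre of its underside. To be left alone.
- crater: Tan resin bomb crater, low ring 112 mm across and 20 mm high, loose at one side of the table. Origin: centre of its underside. To be left alone.
- ruin: Ruined brick wall model on a 90 by 70 mm base, 49 mm high, loose at one side of the table. Origin: centre of the base's underside. To be left alone.
- paint_a: Green paint bottle with white cap, 28 mm across, 62 mm tall, loose behind the bunker. Origin: centre of its underside. To be left alone.
- paint_b: Red paint bottle with white cap, 28 mm across, 62 mm tall, loose behind the bunker. Origin: centre of its underside. To be left alone.
Not all that is in view belongs to the job. Leave any blue or red look-alike of the bunker alone.

How it is judged:
On the way, in this order (a step that is already met when the one before it is completed fails the run):
1. the tab has been pressed and the roof has sprung up to about half open (value of joint roof between 0.6 and 1.4 rad), for 0.1 s.
2. the roof has been pushed past upright (value of joint roof above 1.65 rad), for 0.1 s.
At the end, for the whole second after the job is handed in: The roof stands fully open at rest (roof joint above 1.75 rad) with the tab sprung back (below 0.06 rad); the bunker stands flat within 25 mm of where it stood; each other loose thing stands upright within 25 mm of where it stood (value of joint roof above 1.75 rad and velocity of joint roof between -0.1 and 0.1 rad/s and value of joint tab below 0.06 rad and distance of bunker from where it was at the start of the episode below 0.025 m and angle between bunker's own z axis and vertical below 0.05 rad and linear speed of bunker below 0.02 m/s and not (distance of any of bishop, jar, crater, paint_a, paint_b, ruin from where it was at the start of the episode above 0.025 m or angle between any of bishop, jar, crater, paint_a, paint_b, ruin's own z axis and vertical above 0.3 rad)); the robot touches nothing.
It fails at once if the bunker is lifted, tipped or shoved more than 25 mm (distance of bunker from where it was at the start of the episode above 0.025 m or angle between bunker's own z axis and vertical above 0.12 rad or height (world z) of bunker above 0.012 m).
It fails at once if a thing that should be left alone is moved more than 25 mm or tipped (distance of any of bishop, jar, crater, paint_a, paint_b, ruin from where it was at the start of the episode above 0.025 m or angle between any of bishop, jar, crater, paint_a, paint_b, ruin's own z axis and vertical above 0.3 rad).
It also fails if it takes over 40 s, if anything falls off the work surface, if the arm or the gripper's body presses on something with over 40 N, if the wrist force passes 120 N, or if a joint passes its speed limit or range.

## Working session

There is one attempt and no reset: what is moved stays moved. The work goes in short steps, Python scripts to look and compute and a tool call to move; the robot and the scene stay as the last step left them, time stands still between calls to the robot, and variables do not carry over. Pictures are saved under pics/ and viewed, at most 10 in all, crops included, and the job is handed in when it is done.

Besides the shell and the picture viewer there is one more tool, called after "Emit:" by a JSON object that holds its "op" and its "data". send_rows: Moves the arm, as the interface text tells. Its arguments: {"type":"object","properties":{"xyz":{"type":"array"},"delta_rot":{"type":"array"},"gripper":{"type":"number"},"force":{"type":"number"}},"required":["xyz","delta_rot"]}

```bash
mkdir -p pics
cat > h.py <<'E'
import numpy as np, cv2
from rig import readout, viewer, order, manip
def cloud(im):
    d=im["depth"]; K=im["K"]; v,u=np.indices(d.shape)
    p=np.stack([(u-K[0,2])/K[0,0]*d,-(v-K[1,2])/K[1,1]*d,-d,np.ones_like(d)],-1)
    return (p@np.linalg.inv(im["camera_from_world"]).T)[...,:3]
def save(n,c): cv2.imwrite(n,cv2.cvtColor(c,cv2.COLOR_RGB2BGR))
E
python3 - <<'E'
from h import *
a=viewer.get_image("scene");b=viewer.get_image("top")
save("pics/s.png",a["color"]);save("pics/t.png",b["color"])
np.savez("t.npz",**b);np.savez("s.npz",**a)
print(readout.get_state())
for im in(a,b): print(im["K"],np.linalg.inv(im["camera_from_world"]).round(3))
E
```

```text
{'clock': 0.1, 'qpos': array([-1.26901961e+00,  2.76494276e-01,  1.50602472e+00,  9.14545310e-07,
        1.36067608e+00, -1.20992160e-01]), 'qd': array([ 0.00114926, -0.00090303, -0.0025147 , -0.00117903,  0.00033229,
       -0.00083974]), 'effort': array([ 1.27292624e-03, -4.17699051e+01, -2.46405065e+01, -2.17015263e-04,
        5.84628011e-03, -5.37417257e-07]), 'position': array([ 0.23577259, -0.52391898,  0.23054033]), 'ee_rot': array([-7.97981067e-04,  9.77741084e-01,  2.09813564e-01, -7.18794569e-05]), 'contact_force': array([ 0.06892507, -0.98897793, -0.01489534]), 'moment': array([-0.007299  , -0.00485082, -0.02671632]), 'gripper_force': 0.0, 'width': 0.08526753869225351}
[[383.99760515   0.         257.79765527]
 [  0.         383.99760515 188.89777204]
 [  0.           0.           1.        ]] [[-0.626 -0.569  0.533  1.136]
 [ 0.78  -0.471  0.412  0.437]
 [ 0.016  0.674  0.739  0.862]
 [ 0.     0.     0.     1.   ]]
[[498.64042729   0.         247.47971261]
 [  0.         498.64042729 196.66930833]
 [  0.           0.           1.        ]] [[ 0.006  0.996 -0.084  0.437]
 [-1.     0.007  0.011  0.008]
 [ 0.012  0.084  0.996  1.839]
 [ 0.     0.     0.     1.   ]]
```

View pics/s.png

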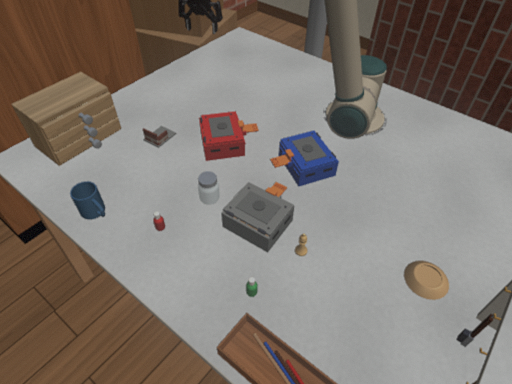

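View pics/t.png

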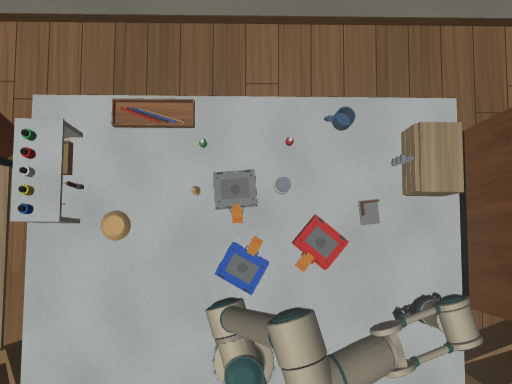

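Candidates in the top view: the grey bunker at (235,189) with its tab at (237,214), blue at (242,268) with its tab at (254,245), and red at (320,242) with its tab at (305,262). I choose the grey one by its description. Next I measure it and check a close crop.

```bash
cat > m.py <<'E'
from h import *
T=dict(np.load("t.npz"));S=dict(np.load("s.npz"))
for nm,im in(("top",T),("scene",S)):
    P=cloud(im);hsv=cv2.cvtColor(im["color"],cv2.COLOR_RGB2HSV)
    box=(abs(P[...,0]-0.48)<.2)&(abs(P[...,1]-.04)<.2)
    # roof: top-facing points, grey
    g=(hsv[...,1]<60)&(P[...,2]>.062)&(P[...,2]<.082)&box
    n,l,st,c=cv2.connectedComponentsWithStats(g.astype(np.uint8))
    i=1+st[1:,4].argmax(); q=P[l==i]
    r=cv2.minAreaRect((q[:,:2]*1000).astype(np.float32))
    print(nm,"roof",r,np.median(q[:,2]).round(4),len(q))
    o=(hsv[...,0]<14)&(hsv[...,1]>150)&(hsv[...,2]>120)&(P[...,2]>.02)
    n,l,st,c=cv2.connectedComponentsWithStats(o.astype(np.uint8))
    for i in range(1,n):
        if st[i,4]>15:
            q=P[l==i];z=q[:,2];pad=q[(z>.045)&(z<.06)]
            print("or",c[i].round(0),st[i,4],q.mean(0).round(3),z.max().round(3),cv2.minAreaRect((pad[:,:2]*1000).astype(np.float32)) if len(pad)>4 else None)
    for u,v in ([(196,190),(283,186),(203,142),(290,141)] if nm=="top" else []): print(P[v-2:v+3,u-2:u+3].reshape(-1,3).mean(0).round(3))
save("pics/c.png",cv2.resize(S["color"][165:265,195:325],None,fx=5,fy=5,interpolation=2))
E
python3 m.py
```

```text
top roof ((615.66796875, 33.96065902709961), (128.08843994140625, 150.32374572753906), 4.798213958740234) 0.0727 1377
or [ 26. 153.] 24 [0.703 0.693 0.264] 0.273 None
or [237. 219.] 33 [0.506 0.024 0.054] 0.063 ((506.7137145996094, 24.692413330078125), (14.529265403747559, 28.689014434814453), 0.4238409399986267)
or [320. 243.] 890 [ 0.424 -0.267  0.079] 1.839 ((423.2276611328125, -270.312255859375), (143.00367736816406, 138.59475708007812), 49.66801071166992)
or [257. 240.] 32 [ 0.431 -0.047  0.055] 0.066 ((431.2925720214844, -47.5147590637207), (30.19417381286621, 14.34422779083252), 63.51031494140625)
or [301. 266.] 34 [ 0.342 -0.202  0.056] 0.063 ((342.1473388671875, -202.98129272460938), (32.38685607910156, 15.210846900939941), 45.8958740234375)
[0.611 0.174 0.043]
[ 0.623 -0.138  0.083]
[0.786 0.15  0.049]
[ 0.792 -0.166  0.047]
scene roof ((619.3616333007812, 35.77031326293945), (127.85237884521484, 151.40577697753906), 5.357428073883057) 0.0741 2098
or [226. 129.] 720 [ 0.43  -0.244  0.076] 0.862 ((359.0442199707031, -209.08450317382812), (37.739707946777344, 53.45095443725586), 52.28430938720703)
or [289. 153.] 28 [ 0.422 -0.004  0.107] 0.862 None
or [280. 161.] 125 [ 0.426 -0.031  0.062] 0.862 ((419.0722351074219, -37.15586853027344), (37.11271286010742, 51.05276870727539), 63.083412170410156)
or [276. 189.] 144 [0.528 0.032 0.064] 0.081 ((518.96240234375, 29.8449764251709), (40.675167083740234, 33.233245849609375), 5.237095355987549)
or [159. 220.] 28 [ 0.801 -0.156  0.04 ] 0.045 None
```

View pics/c.png

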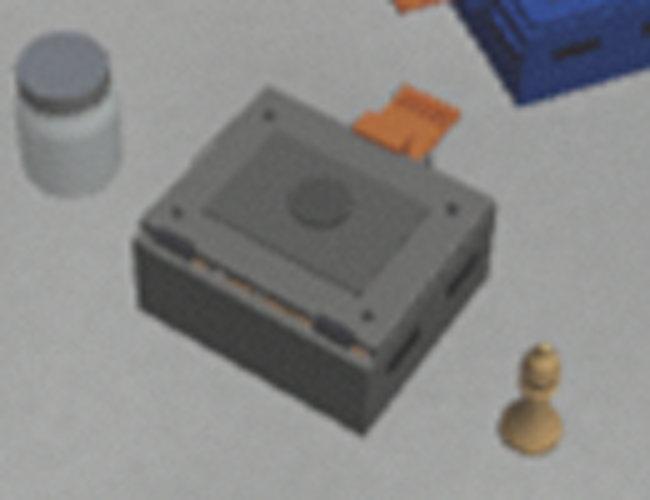

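The crop shows the grey bunker with its orange tab at crop (408,122). The jar is on one side and the bishop on the other, so the choice is right. Bunker centre is (0.617, 0.035) with yaw about 5°. The pressing point is (0.507, 0.025), which matches the orange blob.

Emit:
{"op": "send_rows", "data": {"xyz": [[0.018, 0.036, 0], [0.018, 0.036, 0], [0.018, 0.036, 0], [0.018, 0.036, 0], [0.018, 0.036, 0], [0.018, 0.036, 0], [0.018, 0.036, 0], [0.018, 0.036, 0], [0.018, 0.036, 0], [0.018, 0.036, 0], [0.018, 0.036, 0], [0.018, 0.036, 0]], "delta_rot": [[0, 0, -1.6], [0, 0, -1.6], [0, 0, -1.6], [0, 0, -1.6], [0, 0, -1.6], [0, 0, -1.6], [0, 0, -1.6], [0, 0, -1.6], [0, 0, -1.6], [0, 0, -1.6], [0, 0, -1.6], [0, 0, -1.6]], "gripper": 0}}

```text
clock: 1.3
position: [0.4522, -0.0907, 0.2311]
ee_rot: [0.0, 0.999, 0.043, -0.0]
contact_force: [0.8, -1.2, -0.6]
width: 0.0001
gripper_force: 0.0
```

Emit:
{"op": "send_rows", "data": {"xyz": [[0.013, 0.029, 0], [0.013, 0.029, 0], [0.013, 0.029, 0], [0.013, 0.029, 0], [0, 0, -0.02], [0, 0, -0.03], [0, 0, -0.03], [0, 0, -0.02], [0, 0, 0], [0, 0, 0]], "delta_rot": [[0, 0, 0], [0, 0, 0], [0, 0, 0], [0, 0, 0], [0, 0, 0], [0, 0, 0], [0, 0, 0], [0, 0, 0], [0, 0, 0], [0, 0, 0]]}}

```text
clock: 2.3
position: [0.504, 0.0236, 0.1314]
ee_rot: [0.0, 0.999, 0.044, -0.0]
contact_force: [0.4, 0.2, -0.1]
width: 0.0
gripper_force: 0.0
```

Run:
```python
from h import *
w=viewer.get_image("wrist");s=viewer.get_image("scene")
save("pics/w1.png",np.hstack([cv2.resize(w["color"],(400,300)),cv2.resize(s["color"][100:265,165:385],(400,300))]))
P=cloud(w);hsv=cv2.cvtColor(w["color"],cv2.COLOR_RGB2HSV)
o=(hsv[...,0]<14)&(hsv[...,1]>150)&(hsv[...,2]>90)
for lo,hi in((.045,.06),(.07,.085)):
    q=P[o&(P[...,2]>lo)&(P[...,2]<hi)&(abs(P[...,0]-.53)<.06)]
    if len(q)>9: print(len(q),cv2.minAreaRect((q[:,:2]*1000).astype(np.float32)),np.median(q[:,2]))
```

```text
591 ((521.4603881835938, 26.776588439941406), (51.16083908081055, 37.80302810668945), 5.074613094329834) 0.055750234951984445
52 ((558.7514038085938, 30.033931732177734), (0.4085191786289215, 28.8830623626709), 4.679110527038574) 0.07659666075984861
```

View pics/w1.png

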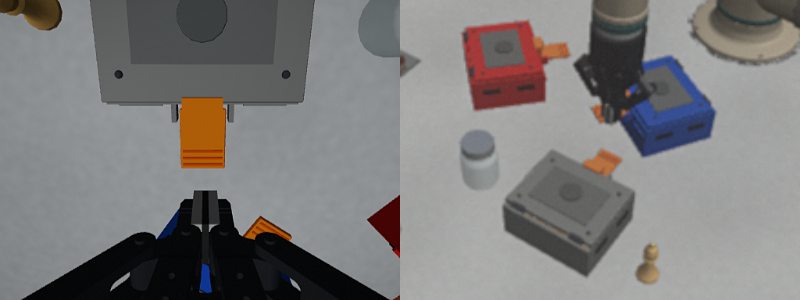

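The left half, the wrist view, shows the pad at (203,135) straight ahead of the closed fingers. Measured, it is 51 x 38 mm at height 0.056, with its outer end at x = 0.496. The fingers need to move about 4 mm in x and 2 mm in y before pressing.

Emit:
{"op": "send_rows", "data": {"xyz": [[0.004, 0.002, -0.02], [0, 0, -0.025], [0, 0, -0.02], [0, 0, -0.006], [0, 0, -0.004], [0, 0, -0.004], [0, 0, -0.003], [0, 0, -0.003], [0, 0, -0.002], [0, 0, 0], [0, 0, 0]], "delta_rot": [[0, 0, 0], [0, 0, 0], [0, 0, 0], [0, 0, 0], [0, 0, 0], [0, 0, 0], [0, 0, 0], [0, 0, 0], [0, 0, 0], [0, 0, 0], [0, 0, 0]]}}

```text
clock: 3.5
position: [0.5095, 0.0255, 0.0455]
ee_rot: [0.0, 0.999, 0.044, 0.002]
contact_force: [0.1, 0.5, 5.6]
width: 0.0001
gripper_force: 2.8
```

```bash
cat > roof.py <<'E'
from h import *
import sys
s=viewer.get_image("scene");t=viewer.get_image("top")
save(sys.argv[1],np.hstack([cv2.resize(s["color"][100:265,165:385],(400,300)),cv2.resize(t["color"][120:285,130:350],(400,300))]))
c,si=np.cos(.089),np.sin(.089)
for im in (s,t):
    P=cloud(im)-[.617,.035,0];x=P[...,0]*c+P[...,1]*si;y=-P[...,0]*si+P[...,1]*c;z=P[...,2]
    g=cv2.cvtColor(im["color"],cv2.COLOR_RGB2HSV)[...,1]<70
    m=g&(abs(y)<.07)&(abs(y)>.045)&(z>.085)&(z<.22)&(x>-.08)&(x<.12)
    print(m.sum(), np.median(np.arctan2(z[m]-.068,.058-x[m])).round(2) if m.sum()>20 else None, "top z", np.percentile(z[m],95).round(3) if m.any() else None, "x range",np.percentile(x[m],[3,97]).round(3) if m.any() else None)
E
python3 roof.py pics/r1.png
```

```text
697 0.77 top z 0.146 x range [-0.029  0.044]
286 0.83 top z 0.155 x range [-0.028  0.044]
```

View pics/r1.png

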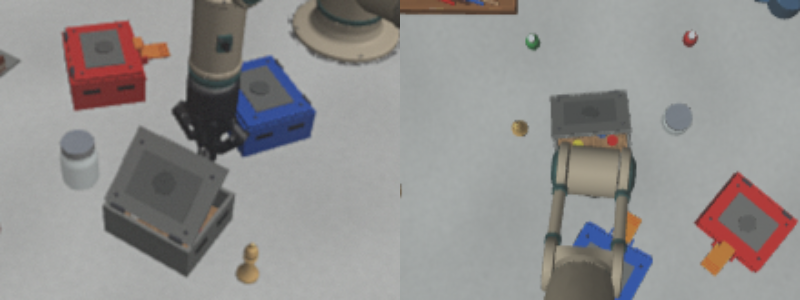

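Both halves show the roof sprung about half open: left at (165,180), right at (590,110). The bunker and the things around it have not moved. Next I raise the fingers clear of the tab and approach the roof edge.

Emit:
{"op": "send_rows", "data": {"xyz": [[0, 0, 0.02], [0, 0, 0.03], [0, 0, 0.03], [0, 0, 0.031], [0.015, 0.0013, 0], [0.015, 0.0013, 0], [0.015, 0.0013, 0], [0.015, 0.0013, 0], [0.01, 0.001, 0], [0, 0, 0]], "delta_rot": [[0, 0, 0], [0, 0, 0], [0, 0, 0], [0, 0, 0], [0, 0, 0], [0, 0, 0], [0, 0, 0], [0, 0, 0], [0, 0, 0], [0, 0, 0]]}}

```text
clock: 4.6
position: [0.5792, 0.0318, 0.1551]
ee_rot: [0.0, 0.999, 0.044, 0.0]
contact_force: [-0.1, -0.3, 0.6]
width: 0.0004
gripper_force: 0.0
```

```bash
python3 roof.py pics/r2.png
```

```text
720 1.01 top z 0.165 x range [-0.009  0.05 ]
11 None top z 0.169 x range [-0.014  0.045]
```

View pics/r2.png

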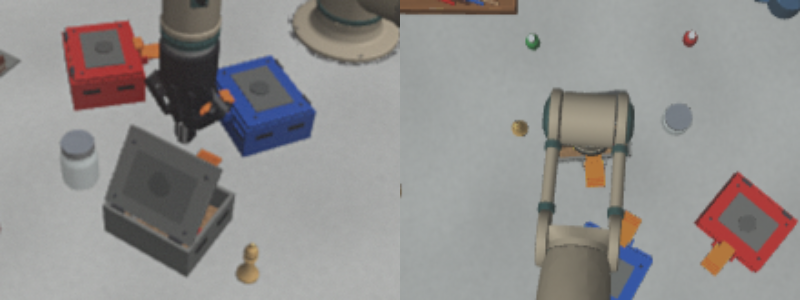

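The roof rests at about 0.95 rad, left half at (165,180), with the fingers just in front of its edge at (185,130). Now I push it back along the bunker's x axis.

Emit:
{"op": "send_rows", "data": {"xyz": [[0.008, 0.0007, 0], [0.008, 0.0007, 0], [0.008, 0.0007, 0], [0.008, 0.0007, 0], [0.008, 0.0007, 0], [0.008, 0.0007, 0], [0.008, 0.0007, 0], [0.008, 0.0007, 0], [0.008, 0.0007, 0], [0.008, 0.0007, 0], [0.008, 0.0007, 0]], "delta_rot": [[0, 0, 0], [0, 0, 0], [0, 0, 0], [0, 0, 0], [0, 0, 0], [0, 0, 0], [0, 0, 0], [0, 0, 0], [0, 0, 0], [0, 0, 0], [0, 0, 0]]}}

```text
clock: 5.8
position: [0.6666, 0.0395, 0.1553]
ee_rot: [0.0, 0.999, 0.044, -0.0]
contact_force: [0.0, 0.9, -0.1]
width: -0.0
gripper_force: 0.1
```

```bash
python3 roof.py pics/r3.png
```

```text
449 1.7 top z 0.189 x range [0.063 0.071]
7 None top z 0.175 x range [0.055 0.064]
```

View pics/r3.png

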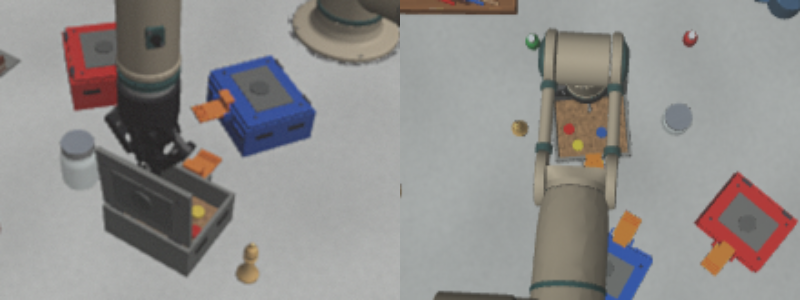

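The roof is just past upright, left half at (145,200), and the bunker has not moved. I push about 14 mm more, then back off and rise.

Emit:
{"op": "send_rows", "data": {"xyz": [[0.007, 0.0006, 0], [0.007, 0.0006, 0], [0, 0, 0], [0, 0, 0], [0, 0, 0]], "delta_rot": [[0, 0, 0], [0, 0, 0], [0, 0, 0], [0, 0, 0], [0, 0, 0]]}}

```text
clock: 6.4
position: [0.6797, 0.0407, 0.1553]
ee_rot: [0.0, 0.999, 0.044, -0.0]
contact_force: [0.0, -0.8, 0.0]
width: -0.0
gripper_force: 0.0
```

Emit:
{"op": "send_rows", "data": {"xyz": [[-0.015, -0.0013, 0], [-0.025, -0.002, 0], [-0.025, -0.002, 0.0], [-0.025, -0.002, 0.02], [-0.025, -0.002, 0.02], [-0.025, -0.002, 0.02], [-0.03, -0.002, 0.02], [-0.03, -0.002, 0.02], [0, 0, 0], [0, 0, 0], [0, 0, 0], [0, 0, 0]], "delta_rot": [[0, 0, 0], [0, 0, 0], [0, 0, 0], [0, 0, 0], [0, 0, 0], [0, 0, 0], [0, 0, 0], [0, 0, 0], [0, 0, 0], [0, 0, 0], [0, 0, 0], [0, 0, 0]]}}

```text
clock: 7.6
position: [0.4804, 0.0254, 0.2543]
ee_rot: [-0.0, 0.999, 0.044, -0.001]
contact_force: [-0.1, 0.1, 0.4]
width: 0.0
gripper_force: 0.0
```

```bash
python3 roof.py pics/r4.png
```

```text
297 1.89 top z 0.185 x range [0.068 0.094]
206 1.8 top z 0.184 x range [0.059 0.092]
```

View pics/r4.png

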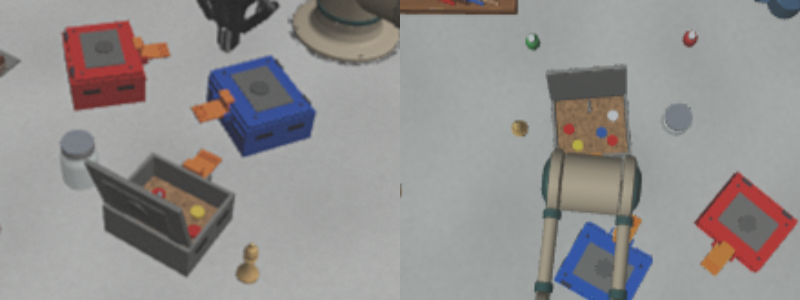

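The roof stands fully open at about 1.85 rad, left half at (140,200). The tab is back up, the robot is clear, and everything around the bunker stands where it was.

```bash
python3 -c "
from rig import order; print(order.sign_off())"
```

```text
the job is handed in; nothing more can be done
None
```

I pressed the tab, pushed the roof back until it stayed fully open (measured at about 1.85 rad), backed the arm clear with nothing around it disturbed, and handed the job in; the hand-in call returned no verdict.

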